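# Slide the overlay sheet to the scribed line and weight it down

### The arm

A 7-joint arm with a two-finger parallel gripper is mounted at the origin on the work surface. World frame = base frame: x ahead of the robot, y to its left, z up, the work surface at z = 0. Lengths are in mm, angles in rad, forces in N, time in s.
With the tool pointing down it reaches from about 400 to 875 mm from the base axis. Payload 4.4 kg.
Tool frame: the origin (TCP) lies between the finger pads; the fingertips stand ctrl.finger_overhang ahead of it and the grasp point (between the pads) lies 11 mm behind it (ctrl.finger_overhang is the distance from the TCP to the fingertips, in mm); z points along the fingers, y is the direction in which the jaws open and shut (so a half turn about z gives the same grasp; the last joint's range is limited). The gripper opens to 85 mm and grips with 20 to 120 N. Pads are 22 mm wide; open, the fingers measure 114 mm over their backs; the gripper's body (76 mm by 85 mm) begins 54 mm behind the grasp point. The pads swing forward as they close: fully open they stand 13 mm farther back than shut.
Start: joints at [1.079, 0.628, 0.038, 1.517, -0.027, 0.996, -0.02], TCP at [268.51, -591.963, 239.313] pointing down, gripper open.
Joint ranges: [-3.06, 3.06], [-0.37, 2.12], [-1.25, 1.32], [0.18, 2.47], [-1.1, 4.24], [0.23, 1.98], [-2.94, 2.94]. Speed limits (rad/s): [2.57, 2.57, 3.14, 3.14, 3.14, 3.14, 3.14].

### API

Orientations are given as [roll, pitch, yaw] about the fixed x, y, z axes, in that order (R = Rz(yaw) Ry(pitch) Rx(roll)).
In Python, from cell import ctrl gives the robot as it stands. The module is installed in compiled form; this text tells all that it offers.
- The arm moves only by the tool step_arm, never from a script. Its argument "deltas" is a list that holds one entry, the list of rows, each a list of 7 numbers: the opening, from 0 (shut) to 1 (fully open), then the shift along the world's x, y, z in mm, then the turn, a rotation vector about the world's x, y, z in rad. In form: [[[grip, tx, ty, tz, rx, ry, rz], ...]]. A call has 1 to 10 rows; each row shifts and turns the commanded pose from where the row before left it; what a row does not reach is not made up. A row lasts 1/12 s, in which the tool goes at most 41.7 mm and 7.16 degrees, less where a joint would pass 70% of its speed; a pose out of reach is approached as far as the arm can. A call is refused whole if a number of a shift passes 41.7 or a number of a turn 0.125, either way. A call with a gripper value outside its range is refused whole. The fingers move at their own pace and stop on an object; the grip force is fixed at half the most. Time passes only in rows, so rows that do not move let the fingers close. It gives the time, the measured TCP pose, the force and the opening at its end, in the units of the state.
- ctrl.read_state(): the state, without advancing time (a new reading comes with each control period).
- ctrl.get_image(name): name is "side" or "top" or "wrist"; returns (picture, depth): 400x640x3 uint8, red, green, blue; 400x640 float32, mm along the optical axis (not along the pixel's ray), 0 where there is no reading.
- ctrl.camera_info(name): a dict with "intrinsics" (3x3 intrinsics, pixels), "distortion" ([k1, k2, p1, p2, k3] as OpenCV has them; the pictures are not rectified), "rvec" (rotation vector, rad) and "tvec" (3), from world to camera coordinates, as OpenCV has them. Camera axes: x right, y down, z forward; pixel columns grow to the right and rows downward; lengths in mm; the calibration is good to about 2 mm. A picture is of the moment at which its call begins: read the wrist's pose just before it. camera_info takes no time and is no camera call; for the wrist camera it gives the pose at the moment of the call.
- ctrl.finish_job(): hands the job in, once; it reports no verdict.
The state is a dict: "clock": time; "qpos": joint angles; "qd": joint speeds; "tau": joint torques, N m; "eef_pos": TCP position; "tool_rot": TCP orientation; "force": force on the tool from outside, world axes, zero at the start; "torque": the same for the moment, N m; "width": finger opening in mm.
Only numpy, scipy, OpenCV 4.12 (cv2) and the standard library are available. Lean on these libraries where they do the work, as an engineer would, in place of code of your own. Each camera call takes 0.05 s, during which the arm holds its last target.

### The job

Get the copper overlay ready for soldering: lay your fingertips flat on top of it and, pressing lightly because the ceramic under it crumbles, slide it across the brass backing plate until its whole leading edge lies on the scribed line, without running past the line. Then pick up the small steel weight and set it down gently on the middle of the copper so that it stays put, leaving the edge on the line and everything else where it is.

Things in the scene. Friction and masses are not known exactly. Their poses are not given: they have to be found in the camera images.
- overlay_mid (a point): Centre of the loose copper overlay sheet: flat plate 60 mm (its x, the way it is to slide) x 90 mm (its y) x 2 mm thick, about 97 g. z is up; its top face is 1 mm above this point, its underside rests on the backing plate. Bright metal on bright metal: it slides easily under a fingertip, which grips its top far better than the plate below does.
- edge_left (a point): Corner of the copper sheet at the +y end of its leading (+x) edge, half-way up its thickness.
- edge_right (a point): Corner of the copper sheet at the -y end of its leading (+x) edge, half-way up its thickness.
- line_mid (a point): Middle of the dark scribed line (1.2 mm wide, runs along this frame's y for the plate's full 130 mm) on the top face of the brass backing plate, x points past the line, away from the copper, z is up. The point lies on the line's near side at the height of the plate's top face. Nothing stands there to stop the sheet.
- board: White ceramic honeycomb soldering board, 250 (x) x 176 (y) x 13 mm, on the firebrick; origin at the middle of its underside, z up. Rigid but brittle: more than 18 N from the fingertips on it, the plate or the copper, even for an instant as in touching down faster than some 5 mm/s, and it crumbles.
- backing: Brass backing plate 190 (x) x 130 (y) x 3 mm, fixed on the middle of the board by eight thin steel pins that stand 3 mm above it just outside its edges; origin at the middle of its underside; the line is 65 mm to +x of its middle.
- weight_mid (a point): Centre (half-way up) of the loose plain steel hold-down weight, an upright cylinder 32 mm in diameter and 50 mm high with two dark grooves, 0.26 to 0.36 kg, standing in the tray at one side of the board.
- weight: The same steel weight; origin at the centre of its underside, z along its axis.
- overlay: The same copper sheet; origin at the centre of its underside. Press it with 2 to 8 N while sliding it and when stopping at the line.
- crucible: Loose graphite crucible, a dark tapered cup 48 mm across the rim and 42 mm high, standing in the tray at the other side of the board from the weight; origin at the centre of its underside. Leave it.
- tweezer: Black steel cross-lock tweezer lying on the bench along its x, 155 x 18 x 8 mm; origin under its middle. Leave it.
- pick: Titanium soldering pick with a wooden handle lying on the bench along its x, 190 mm long, 9 mm thick; origin about its middle. Leave it.
- torch_stand: Fixed round steel bayonet socket stand with a brass torch tip upright in it, 76 mm across the foot, 104 mm high; origin at the centre of its underside. Leave it.
- tray: Fixed steel tray lined with firebrick, 386 (x) x 486 (y) mm; origin under its middle; the brick's top face is 32 mm above it, the steel rim lower. Board, weight and crucible stand on the brick.
Mind the look-alikes: they are no part of the job. What is meant by the overlay is not green or turquoise, and is the larger of those in its own colour.

How it is judged (in metres and radians):
On the way, in this order (a step that is already met when the one before it is completed fails the run):
1. the fingertips rest on the copper sheet with a light pressure (1.5 to 8 N), its edge still clearly short of the line (contact force between the fingers and overlay between 1.5 and 8 N and x of each of edge_left, edge_right in the frame of line_mid below -0.012 m), for 0.4 s.
2. still under the fingertips' light pressure (1.5 to 8 N), the sheet's leading edge lies on the line at both corners (within 2.5 mm) (contact force between the fingers and overlay between 1.5 and 8 N and x of edge_left in the frame of line_mid between -0.0025 and 0.0025 m and x of edge_right in the frame of line_mid between -0.0025 and 0.0025 m), for 0.4 s.
At the end, for the whole second after the job is handed in: Both corners of the copper sheet's leading edge lie within 2.5 mm of the scribed line, the sheet flat and wholly on the backing plate (within 20 mm of centred along the line); the steel weight stands upright and still on its middle (within 14 mm across, 28 mm along the line), let go (x of edge_left in the frame of line_mid between -0.0025 and 0.0025 m and x of edge_right in the frame of line_mid between -0.0025 and 0.0025 m and y of overlay_mid in the frame of line_mid between -0.02 and 0.02 m and angle between overlay's own z axis and vertical below 0.04 rad and x of weight_mid in the frame of overlay_mid between -0.014 and 0.014 m and y of weight_mid in the frame of overlay_mid between -0.028 and 0.028 m and contact force between weight and overlay above 1 N and angle between weight's own z axis and vertical below 0.08 rad and linear speed of weight below 0.02 m/s and linear speed of overlay below 0.01 m/s); the robot touches nothing.
It fails at once if the fingertips press the copper, the backing plate or the ceramic board with more than 18 N (contact force between the fingers and overlay above 18 N or contact force between the fingers and board above 18 N).
It fails at once if the sheet runs more than 5 mm past the line (x of any of edge_left, edge_right in the frame of line_mid above 0.005 m).
It fails at once if the sheet is lifted off the backing plate (z of overlay_mid in the frame of line_mid above 0.008 m).
It fails at once if the weight is dropped or slammed onto the copper (faster than 0.25 m/s within about 12 mm of it) (z of weight_mid in the frame of line_mid below 0.039 m and x of weight_mid in the frame of overlay_mid between -0.045 and 0.045 m and y of weight_mid in the frame of overlay_mid between -0.06 and 0.06 m and linear speed of weight above 0.25 m/s).
It fails at once if the crucible, tweezer or pick is shifted by more than 12 mm, or the torch stand is struck (distance of any of crucible, tweezer, pick from where it was at the start of the episode above 0.012 m or contact force between any of the fingers, the arm and torch_stand above 3 N).
It also fails if it takes over 72 s, if anything falls off the work surface, if the arm or the gripper's body presses on something with over 40 N, if the wrist force passes 120 N, or if a joint passes its speed limit or range.

## Working session

There is one attempt and no reset: what is moved stays moved. The work goes in short steps, Python scripts to look and compute and a tool call to move; the robot and the scene stay as the last step left them, time stands still between calls to the robot, and variables do not carry over. Pictures are saved under pics/ and viewed, and the job is handed in when it is done.

Besides the shell and the picture viewer there is one more tool, called after "Request:" as a command line: name --argument value ..., lists and objects as JSON in quotes. step_arm: Moves the arm, as the interface text tells. Its arguments: {"type":"object","properties":{"deltas":{"type":"array"}},"required":["deltas"]}

```bash
mkdir -p pics; cat > h.py <<'E'
import numpy as np, cv2
from cell import ctrl
def grab(name,fn=None):
    info=ctrl.camera_info(name); im,d=ctrl.get_image(name)
    if fn: cv2.imwrite('pics/'+fn,im[:,:,::-1]); np.savez('pics/'+fn+'.npz',im=im,d=d,K=info['intrinsics'],D=info['distortion'],r=info['rvec'],t=info['tvec'])
    return im,d,info
def load(fn):
    z=np.load('pics/'+fn+'.npz'); return z['im'],z['d'],dict(intrinsics=z['K'],distortion=z['D'],rvec=z['r'],tvec=z['t'])
def rays(info,uv):
    K=np.array(info['intrinsics'],float);D=np.array(info['distortion'],float)
    p=cv2.undistortPoints(np.array(uv,float).reshape(-1,1,2),K,D).reshape(-1,2)
    R=cv2.Rodrigues(np.array(info['rvec'],float).reshape(3))[0]; t=np.array(info['tvec'],float).reshape(3)
    return np.c_[p,np.ones(len(p))],R,t
def plane(info,uv,z):
    r,R,t=rays(info,uv); C=-R.T@t; d=r@R
    return C+d*((z-C[2])/d[:,2])[:,None]
def dep(info,uv,d):
    r,R,t=rays(info,uv)
    zz=np.array([d[int(round(v)),int(round(u))] for u,v in uv])
    return (r*zz[:,None]-t)@R
def proj(info,P):
    return cv2.projectPoints(np.array(P,float).reshape(-1,1,3),np.array(info['rvec'],float),np.array(info['tvec'],float),np.array(info['intrinsics'],float),np.array(info['distortion'],float))[0].reshape(-1,2)
def st():
    s=ctrl.read_state(); print({k:np.round(s[k],3).tolist() for k in ('clock','eef_pos','tool_rot','force','torque','width','qpos')})
E
python3 - <<'E'
from h import *
st(); print(ctrl.finger_overhang)
for n in('top','side','wrist'): grab(n,n+'0.png')
E
```

```text
{'clock': 0.0, 'eef_pos': [268.253, -591.38, 238.387], 'tool_rot': [-3.14, 0.0, 0.426], 'force': [1.268, 0.107, 0.532], 'torque': [0.015, -0.032, 0.012], 'width': 85.473, 'qpos': [1.079, 0.629, 0.038, 1.518, -0.027, 0.996, -0.02]}
8.0
```

View pics/top0.png

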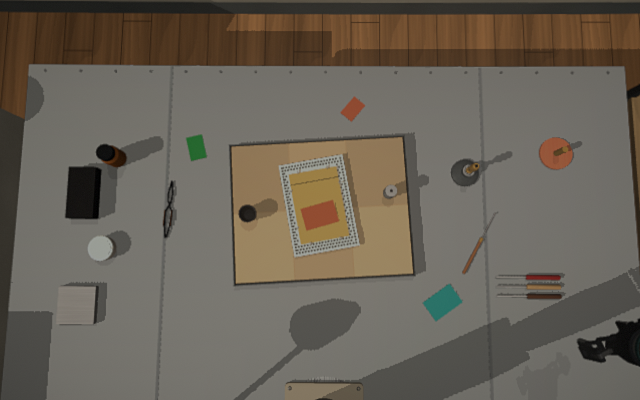

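View pics/side0.png

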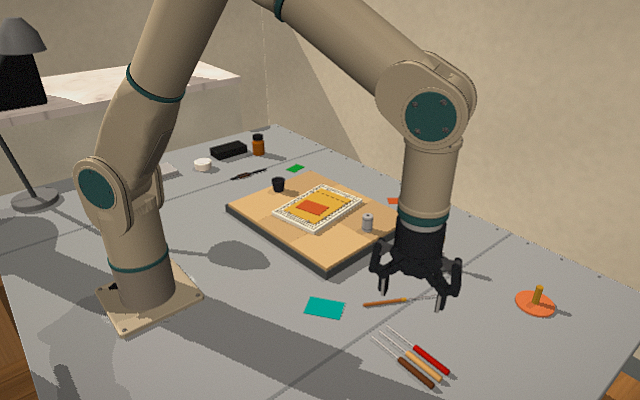

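View pics/wrist0.png

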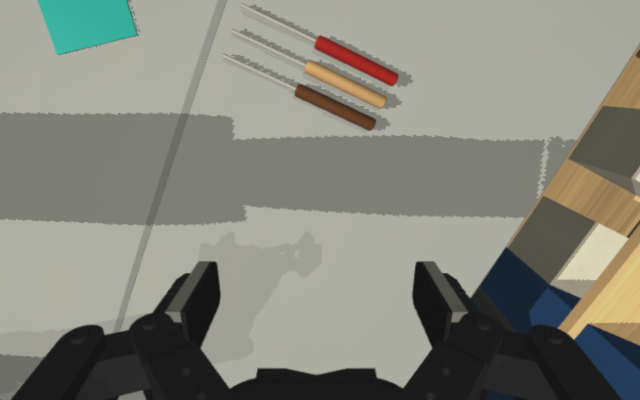

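Top view: the copper-coloured candidates are the sheet on the brass (320,215), the small piece on the bench (352,109) and the round orange foot (556,153). Green (196,147) and turquoise (442,302) are excluded. I choose (320,215). The weight is at (391,191), the crucible at (248,213) and the torch stand at (465,172). Next, a close crop.

```bash
python3 - <<'E'
from h import *
im,d,i=load('top0.png')
c=im[140:265,225:425]; cv2.imwrite('pics/c0.png',cv2.resize(c,None,fx=4,fy=4,interpolation=cv2.INTER_CUBIC)[:,:,::-1])
P=dep(i,[(320,215),(352,109),(391,191),(248,213),(465,172),(322,300)],d);print(P.round(1))
print(np.array(i['intrinsics']).round(1).tolist())
E
```

```text
[[ 5.4010e+02  1.2900e+01  4.7200e+01]
 [ 8.4490e+02 -7.5700e+01  3.8000e+00]
 [ 6.0050e+02 -1.7140e+02  8.2500e+01]
 [ 5.4530e+02  2.0600e+02  3.8900e+01]
 [ 4.2720e+02  8.2000e+00  1.3134e+03]
 [ 3.1420e+02  6.5000e+00  3.0000e-01]]
[[477.6, 0.0, 318.4], [0.0, 477.6, 198.9], [0.0, 0.0, 1.0]]
```

View pics/c0.png

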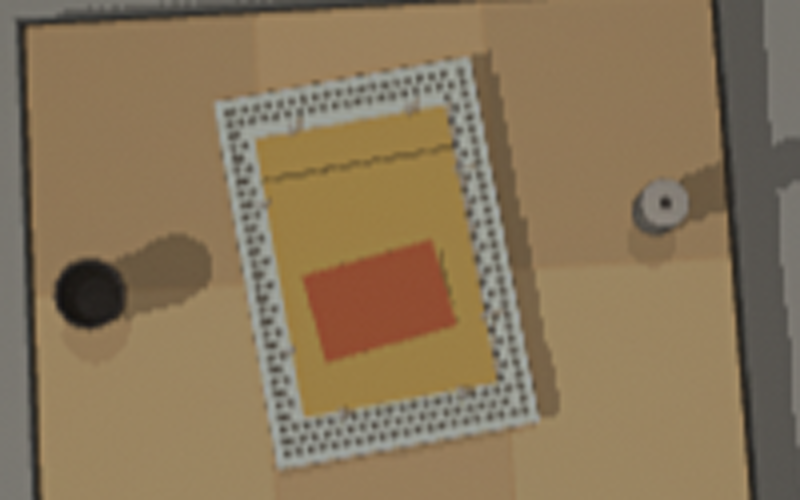

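The crop shows the copper sheet in crop pixels, about (303,273), (432,240), (457,325), (325,362), skewed a few degrees to the scribed line running (263,180)–(455,147). It is flat on the brass. Next I'll compute coarse poses and the wrist camera offset.

```bash
python3 - <<'E'
from h import *
im,d,i=load('top0.png')
f=lambda L:[(225+x/4-.375,140+y/4-.375) for x,y in L]
print('ov',plane(i,f([(303,273),(432,240),(457,325),(325,362)]),50).round(1).tolist())
print('line',plane(i,f([(263,180),(455,147)]),48).round(1).tolist())
print('plate',plane(i,f([(257,140),(447,106),(497,382),(306,416)]),48).round(1).tolist())
print('w',plane(i,f([(664,204)]),82).round(1).tolist(), 'cruc',plane(i,f([(90,290)]),74).round(1).tolist())
print('torch',dep(i,[(465,172)],d))
im,d,i=load('wrist0.png')
R=cv2.Rodrigues(np.array(i['rvec']))[0];C=-R.T@np.array(i['tvec']).ravel()
from scipy.spatial.transform import Rotation as Ro
s=ctrl.read_state();T=Ro.from_euler('xyz',s['tool_rot']).as_matrix()
print('cam in tool',T.T@(C-s['eef_pos']), 'axis tool',(T.T@R.T).round(3), np.array(i['intrinsics']).round(0).tolist(), 'tool axes',T.round(2).tolist())
E
```

```text
ov [[558.6, 65.2, 50.0], [581.1, -20.5, 50.0], [524.5, -37.2, 50.0], [499.5, 50.1, 50.0]]
line [[621.3, 92.8, 48.0], [644.3, -35.8, 48.0]]
plate [[648.5, 97.1, 48.0], [672.3, -30.4, 48.0], [487.0, -63.7, 48.0], [464.0, 62.4, 48.0]]
w [[601.5, -170.5, 82.0]] cruc [[544.3, 202.9, 74.0]]
torch [[ 427.23718142    8.21198968 1313.36043289]]
cam in tool [  81.19637749   -0.49321845 -134.28280264] axis tool [[ 0.002 -0.95  -0.313]
 [ 1.     0.002  0.   ]
 [ 0.    -0.313  0.95 ]] [[340.0, 0.0, 316.0], [0.0, 340.0, 197.0], [0.0, 0.0, 1.0]] tool axes [[0.91, 0.41, -0.0], [0.41, -0.91, 0.0], [-0.0, -0.0, -1.0]]
```

Request:
step_arm --deltas '[[[0.5,13,30,0,0,0,-0.0085],[0.5,13,30,0,0,0,-0.0085],[0.5,13,30,0,0,0,-0.0085],[0.5,13,30,0,0,0,-0.0085],[0.5,13,30,0,0,0,-0.0085],[0.5,13,30,0,0,0,-0.0085],[0.5,13,30,0,0,0,-0.0085],[0.5,13,30,0,0,0,-0.0085],[0.5,13,30,0,0,0,-0.0085],[0.5,13,30,0,0,0,-0.0085]]]'

```text
clock: 0.98
eef_pos: [398.8, -290.4, 239.2]
tool_rot: [-3.141, 0.0, 0.34]
force: [-0.2, 0.8, 0.3]
width: 42.8
```

Request:
step_arm --deltas '[[[0.5,13,30,-8,0,0,-0.0085],[0.5,13,30,-8,0,0,-0.0085],[0.5,13,30,-8,0,0,-0.0085],[0.5,13,30,-8,0,0,-0.0085],[0.5,13,30,-8,0,0,-0.0085],[0.5,13,30,-8,0,0,-0.0085],[0.5,13,30,-8,0,0,-0.0085],[0.5,13,30,-8,0,0,-0.0085],[0.5,13,30,-8,0,0,-0.0085],[0.5,13,30,-8,0,0,-0.0085]]]'

```text
clock: 1.82
eef_pos: [528.8, 9.6, 158.8]
tool_rot: [3.142, 0.0, 0.255]
force: [0.5, -0.1, 0.2]
width: 42.8
```

Request:
step_arm --deltas '[[[0.5,0,0,0,0,0,0],[0.5,0,0,0,0,0,0]]]'

```text
clock: 1.98
eef_pos: [528.5, 10.5, 158.5]
tool_rot: [-3.141, 0.001, 0.261]
force: [-0.5, -0.9, 0.2]
width: 42.8
```

```bash
python3 - <<'E'
from h import *
st(); grab('wrist','w1.png'); st()
E
```

```text
{'clock': 1.983, 'eef_pos': [528.529, 10.499, 158.515], 'tool_rot': [-3.141, 0.001, 0.261], 'force': [-0.479, -0.868, 0.21], 'torque': [-0.043, 0.04, -0.014], 'width': 42.821, 'qpos': [-0.111, 0.569, 0.057, 1.937, -0.053, 0.638, -1.331]}
{'clock': 2.033, 'eef_pos': [528.127, 8.334, 158.901], 'tool_rot': [3.141, 0.001, 0.257], 'force': [-0.724, -0.408, -0.371], 'torque': [-0.04, 0.028, -0.001], 'width': 42.892, 'qpos': [-0.109, 0.568, 0.059, 1.938, -0.052, 0.638, -1.331]}
```

View pics/w1.png

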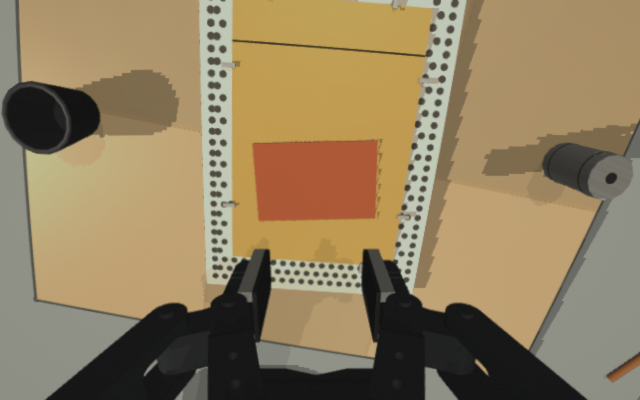

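The wrist view shows the copper at about (253–378, 140–220), the scribed line from (233,41) to (426,56), the weight at (585,170) and the crucible at (50,118). Next I'll measure edge and line with sub-pixel fits.

```bash
cat > meas.py <<'E'
from h import *
def measure(fn,vis=None,verbose=True,pose=None):
    im,d,i=load(fn); 
    hsv=cv2.cvtColor(im,cv2.COLOR_RGB2HSV).astype(int)
    H,S,V=hsv[...,0],hsv[...,1],hsv[...,2]
    cop=((H<=11)|(H>=176))&(S>120)&(V>60)
    n,l,s,c=cv2.connectedComponentsWithStats(cop.astype(np.uint8))
    # candidate: largest, near plate
    k=1+np.argmax(s[1:,4]); m=l==k
    # leading edge = first copper row per column, world coordinates
    x0,y0,w,h=s[k,:4]
    g=im.astype(float); ch=g[...,1]/(g[...,0]+1)   # G/R ratio: brass high, copper low
    pts=[]
    for u in range(x0+6,x0+w-6):
        col=np.where(m[:,u])[0]
        if len(col)==0: continue
        v=col[0]
        hi=np.median(ch[max(v-6,0):v-2,u]); lo=np.median(ch[v+3:v+7,u]); mid=(hi+lo)/2
        for r in range(max(v-3,0),v+4):
            if ch[r,u]>=mid>ch[r+1,u]:
                pts.append((u,r+(ch[r,u]-mid)/(ch[r,u]-ch[r+1,u]))); break
    pts=np.array(pts)
    # scribed line: darkest in column between plate, brass above/below
    lp=[]
    gray=g.mean(2); brass=(H>12)&(H<26)&(S>110)&(V>110)
    for u in range(x0-25,x0+w+60):
        if not 0<=u<640: continue
        top=int(np.interp(u,[x0,x0+w],[y0,y0])); best=None
        seg=[]
        for v in range(6,min(399,y0+10)):
            if 5<v<394 and brass[v-5,u] and (brass[v+5,u] or m[v+5,u]):
                b=min(gray[v-5,u],gray[v+5,u] if brass[v+5,u] else 999); dd=b-gray[v,u]
                if dd>25: seg.append((dd,v))
        if seg:
            dd,v=max(seg); vs=np.arange(v-4,v+3); wgt=np.clip(min(gray[v-5,u],999)-10-gray[vs,u],0,None)
            if m[v+3,u]: wgt=wgt[:]
            lp.append((u,(wgt*vs).sum()/wgt.sum()))
    lp=np.array(lp)
    def fit(P):
        for _ in range(4):
            p=np.polyfit(P[:,1],P[:,0],1); r=P[:,0]-np.polyval(p,P[:,1]); k=abs(r)<max(1.0,2*r.std()); P=P[k]
        return p,r.std(),P
    E=plane(i,pts,50)[:,:2]; L=plane(i,lp,48)[:,:2]
    pe,re,E=fit(E); pl,rl,L=fit(L)
    th=np.arctan(-pl[0]); the=np.arctan(-pe[0])
    ex=np.array([np.cos(th),np.sin(th)]); ey=np.array([-ex[1],ex[0]])
    # copper corners via mask -> minAreaRect in world
    yy,xx=np.where(m); W=plane(i,np.c_[xx,yy],50)[:,:2]
    rect=cv2.minAreaRect(W.astype(np.float32))
    ym=np.median(W@np.array([-np.sin(the),np.cos(the)]))
    lo=(W@np.array([-np.sin(the),np.cos(the)])); c0,c1=np.percentile(lo,0.5),np.percentile(lo,99.5)
    exx=np.array([np.cos(the),np.sin(the)]);eyy=np.array([-exx[1],exx[0]])
    xe=np.median(E@exx); mid=xe*exx+(c0+c1)/2*eyy
    Lp=np.median(L@ex)-0.6   # near side of the line
    for nm,s_ in (('left',45),('mid',0),('right',-45)):
        q=mid+s_*eyy; print(nm,'world',q.round(1),'x past line %.2f'%(q@ex-Lp))
    cen=mid-30*exx
    print('line yaw %.4f  edge yaw %.4f diff %.4f  res %.2f %.2f  n %d %d  width along y %.1f  rect %s'%(th,the,the-th,re,rl,len(E),len(L),c1-c0,np.round(rect[0]+rect[1],1)))
    print('overlay centre',cen.round(1))
    if vis:
        o=im[:,:,::-1].copy()
        for u,v in pts: o[int(round(v)),int(u)]=(255,0,0)
        for u,v in lp: o[int(round(v)),int(u)]=(0,255,0)
        cv2.imwrite('pics/'+vis,o)
    return dict(cen=cen,th=th,the=the,ex=ex,Lp=Lp,mid=mid,i=i,pts=pts,lp=lp)
if __name__=='__main__':
    import sys
    measure(sys.argv[1],sys.argv[2] if len(sys.argv)>2 else None)
E
python3 meas.py w1.png w1m.png
python3 - <<'E'
from h import *
im,d,i=load('w1.png')
print(dep(i,[(315,180),(300,110),(610,178),(325,80)],d).round(1))
E
```

```text
left world [557.   66.3] x past line -66.87
mid world [569.7  23.1] x past line -62.44
right world [582.3 -20. ] x past line -58.02
line yaw 0.1876  edge yaw 0.2860 diff 0.0984  res 0.06 0.04  n 112 191  width along y 88.2  rect [541.   14.7  59.5  89.2]
overlay centre [540.9  14.7]
[[ 542.3   15.5   51.1]
 [ 587.9   38.6   47.3]
 [ 602.9 -170.6   81.9]
 [ 611.9   27.    47.2]]
```

View pics/w1m.png

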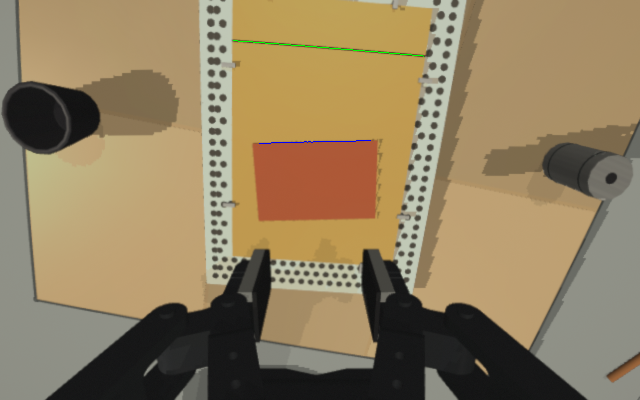

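```bash
python3 - <<'E'
from h import *
from scipy.spatial.transform import Rotation as Ro
im,d,i=load('w1.png')
R=cv2.Rodrigues(np.array(i['rvec']))[0]
T=Ro.from_euler('xyz',[3.1415,0,.258]).as_matrix()
# camera in tool constant
Rt=T.T@R.T
for (a,b) in ((235,275),(360,390)):
    uv=[(u,v) for v in range(240,345) for u in range(a,b)]
    P=dep(i,uv,d); tool=(P-np.array([528.5,10,158.5]))@T
    D=np.array([d[v,u] for u,v in uv]); k=(D>0)&(P[:,2]>100)
    t=tool[k]; j=np.argsort(-t[:,2])[:8]
    print(t[j].round(1).tolist()); print('x',np.percentile(t[:,0],[1,99]).round(1),'y',np.percentile(t[:,1],[1,99]).round(1),'z99',np.percentile(t[:,2],[50,99]).round(1))
E
```

```text
[[7.5, -22.7, 6.5], [-3.1, -22.2, 6.5], [8.0, -22.6, 6.4], [-1.4, -22.1, 6.4], [-1.6, -22.0, 5.9], [6.3, -22.6, 5.8], [-5.2, -22.1, 5.5], [-1.9, -22.0, 5.4]]
x [-9.5 18.4] y [-34.1 -17.9] z99 [-26.7   4. ]
[[-0.6, 20.3, 6.3], [7.3, 20.4, 6.2], [-2.0, 20.3, 5.9], [-5.7, 20.5, 5.8], [8.1, 20.2, 5.7], [-3.4, 20.3, 5.6], [-5.0, 20.4, 5.5], [-1.2, 20.2, 5.5]]
x [-9.4 18.5] y [15.9 29.7] z99 [-24.2   4.3]
```

Request:
step_arm --deltas '[[[0.5,2.5,1.3,-18,0,0,0.006],[0.5,2.5,1.3,-18,0,0,0.006],[0.5,2.5,1.3,-18,0,0,0.006],[0.5,2.5,1.3,-18,0,0,0.006],[0.5,2.5,1.3,-14,0,0,0.006],[0.5,0,0,-6,0,0,0],[0.5,0,0,0,0,0,0]]]'

```text
clock: 2.62
eef_pos: [539.8, 12.8, 66.4]
tool_rot: [3.141, 0.003, 0.284]
force: [-0.0, 0.4, 0.1]
width: 42.8
```

```bash
python3 - <<'E'
from h import *
st(); grab('wrist','w2.png'); st()
E
python3 meas.py w2.png w2m.png
```

```text
{'clock': 2.617, 'eef_pos': [539.81, 12.839, 66.387], 'tool_rot': [3.141, 0.003, 0.284], 'force': [-0.015, 0.444, 0.076], 'torque': [-0.015, 0.028, 0.027], 'width': 42.775, 'qpos': [-0.1, 0.732, 0.036, 1.96, -0.054, 0.453, -1.312]}
{'clock': 2.667, 'eef_pos': [540.379, 13.037, 67.259], 'tool_rot': [3.141, 0.001, 0.284], 'force': [0.112, 0.731, 0.152], 'torque': [-0.029, -0.026, -0.024], 'width': 42.659, 'qpos': [-0.1, 0.731, 0.036, 1.959, -0.054, 0.454, -1.312]}
left world [557.1  66.4] x past line -66.62
mid world [569.9  23.2] x past line -62.18
right world [582.6 -19.9] x past line -57.73
line yaw 0.1877  edge yaw 0.2867 diff 0.0990  res 0.02 0.02  n 178 275  width along y 88.4  rect [540.9  14.7  59.7  89.4]
overlay centre [541.1  14.8]
```

View pics/w2m.png

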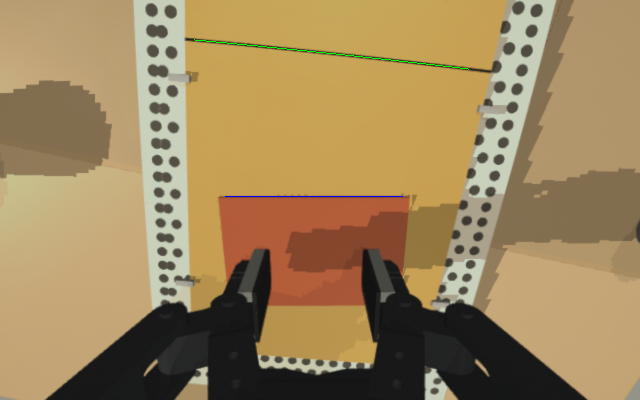

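Request:
step_arm --deltas '[[[0.5,0,0,-3,0,0,0],[0.5,0,0,-2,0,0,0],[0.5,0,0,-1,0,0,0],[0.5,0,0,-0.4,0,0,0],[0.5,0,0,-0.3,0,0,0],[0.5,0,0,0,0,0,0]]]'

```text
clock: 3.17
eef_pos: [541.1, 14.6, 60.8]
tool_rot: [3.141, -0.0, 0.286]
force: [0.1, -0.5, 0.5]
width: 42.8
```

Request:
step_arm --deltas '[[[0.5,0,0,-0.3,0,0,0],[0.5,0,0,-0.3,0,0,0],[0.5,0,0,-0.3,0,0,0]]]'

```text
clock: 3.42
eef_pos: [541.0, 14.6, 59.7]
tool_rot: [3.142, -0.0, 0.286]
force: [-0.2, 0.2, -0.4]
width: 42.8
```

Request:
step_arm --deltas '[[[0.5,0,0,-0.3,0,0,0],[0.5,0,0,-0.3,0,0,0]]]'

```text
clock: 3.58
eef_pos: [541.0, 14.5, 59.1]
tool_rot: [3.142, -0.0, 0.286]
force: [-0.1, -1.2, 0.7]
width: 42.5
```

Request:
step_arm --deltas '[[[0.5,0,0,-0.3,0,0,0],[0.5,0,0,-0.3,0,0,0]]]'

```text
clock: 3.75
eef_pos: [541.0, 14.5, 58.5]
tool_rot: [3.142, 0.0, 0.286]
force: [0.4, 0.2, -0.1]
width: 42.7
```

Commanded z is 58.5. I'll continue in small steps.

Request:
step_arm --deltas '[[[0.5,0,0,-0.3,0,0,0],[0.5,0,0,0,0,0,0]]]'

```text
clock: 3.92
eef_pos: [541.0, 14.5, 58.1]
tool_rot: [-3.142, 0.0, 0.286]
force: [-0.1, -0.3, 0.0]
width: 42.9
```

Request:
step_arm --deltas '[[[0.5,0,0,-0.3,0,0,0],[0.5,0,0,0,0,0,0]]]'

```text
clock: 4.08
eef_pos: [541.0, 14.5, 57.9]
tool_rot: [3.142, 0.0, 0.286]
force: [-0.4, -0.1, 0.5]
width: 42.3
```

Request:
step_arm --deltas '[[[0.5,0,0,-0.3,0,0,0],[0.5,0,0,0,0,0,0]]]'

```text
clock: 4.25
eef_pos: [541.0, 14.5, 57.6]
tool_rot: [3.142, 0.0, 0.286]
force: [-0.3, -0.5, -0.3]
width: 42.9
```

Request:
step_arm --deltas '[[[0.5,0,0,-0.3,0,0,0],[0.5,0,0,0,0,0,0]]]'

```text
clock: 4.42
eef_pos: [541.0, 14.5, 57.3]
tool_rot: [-3.142, 0.0, 0.286]
force: [0.2, 0.2, -0.7]
width: 42.8
```

Request:
step_arm --deltas '[[[0.5,0,0,-0.3,0,0,0],[0.5,0,0,0,0,0,0]]]'

```text
clock: 4.58
eef_pos: [541.0, 14.5, 57.0]
tool_rot: [-3.142, -0.0, 0.286]
force: [0.1, -0.2, -0.3]
width: 42.6
```

Request:
step_arm --deltas '[[[0.5,0,0,-0.3,0,0,0],[0.5,0,0,0,0,0,0]]]'

```text
clock: 4.75
eef_pos: [541.0, 14.5, 56.7]
tool_rot: [-3.142, 0.0, 0.286]
force: [0.0, -0.6, -0.6]
width: 42.9
```

Request:
step_arm --deltas '[[[0.5,0,0,-0.3,0,0,0],[0.5,0,0,0,0,0,0]]]'

```text
clock: 4.92
eef_pos: [541.0, 14.5, 56.4]
tool_rot: [-3.142, 0.0, 0.286]
force: [-1.4, 0.0, -0.2]
width: 42.4
```

Request:
step_arm --deltas '[[[0.5,0,0,-0.3,0,0,0],[0.5,0,0,0,0,0,0]]]'

```text
clock: 5.08
eef_pos: [541.0, 14.6, 56.2]
tool_rot: [3.142, -0.0, 0.286]
force: [-0.4, -0.3, 2.1]
width: 42.7
```

Request:
step_arm --deltas '[[[0.5,0,0,-0.3,0,0,0],[0.5,0,0,0,0,0,0]]]'

```text
clock: 5.25
eef_pos: [541.0, 14.6, 56.2]
tool_rot: [3.142, -0.0, 0.286]
force: [-0.7, -0.8, 4.0]
width: 42.6
```

```bash
python3 - <<'E'
from h import *
im,d,i=grab('wrist','w3.png'); st()
c=im[160:340,200:440]; cv2.imwrite('pics/c3.png',cv2.resize(c,None,fx=3,fy=3)[:,:,::-1])
E
```

```text
{'clock': 5.3, 'eef_pos': [541.016, 14.542, 56.21], 'tool_rot': [3.142, -0.0, 0.286], 'force': [-1.694, 0.274, 3.899], 'torque': [-0.001, 0.201, 0.04], 'width': 43.03, 'qpos': [-0.1, 0.75, 0.033, 1.962, -0.055, 0.43, -1.311]}
```

View pics/c3.png

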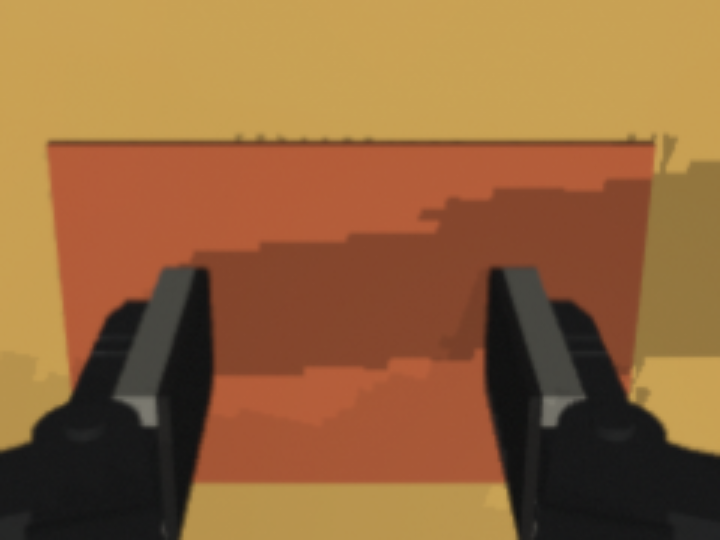

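Fingers are flat on the copper at about (205–215, 270) and (490, 270) in the crop, with roughly 4 N measured. I'll hold for step 1.

Request:
step_arm --deltas '[[[0.5,0,0,0,0,0,0],[0.5,0,0,0,0,0,0],[0.5,0,0,0,0,0,0],[0.5,0,0,0,0,0,0]]]'

```text
clock: 5.63
eef_pos: [541.0, 14.6, 56.2]
tool_rot: [-3.142, -0.0, 0.286]
force: [-1.0, 0.2, 5.3]
width: 42.5
```

Request:
step_arm --deltas '[[[0.5,0,0,0,0,0,0],[0.5,0,0,0,0,0,0],[0.5,0,0,0,0,0,0]]]'

```text
clock: 5.88
eef_pos: [541.0, 14.5, 56.2]
tool_rot: [3.142, -0.0, 0.286]
force: [-0.8, 0.5, 5.8]
width: 42.5
```

Request:
step_arm --deltas '[[[0.5,0.6,0.11,0,0,0,-0.002],[0.5,1.2,0.23,0,0,0,-0.004],[0.5,2.0,0.38,0,0,0,-0.005],[0.5,2.0,0.38,0,0,0,-0.006]]]'

```text
clock: 6.22
eef_pos: [546.4, 15.4, 56.2]
tool_rot: [-3.142, 0.001, 0.268]
force: [-1.5, -0.6, 5.9]
width: 43.1
```

Request:
step_arm --deltas '[[[0.5,2.0,0.38,0.1,0,0,-0.006],[0.5,2.0,0.38,0.1,0,0,-0.006],[0.5,2.0,0.38,0,0,0,-0.006],[0.5,2.0,0.38,0,0,0,-0.006],[0.5,2.0,0.38,0,0,0,-0.006]]]'

```text
clock: 6.63
eef_pos: [556.7, 17.5, 56.2]
tool_rot: [3.142, 0.0, 0.238]
force: [-2.4, -0.7, 5.9]
width: 43.1
```

Request:
step_arm --deltas '[[[0.5,2.0,0.38,0,0,0,-0.006],[0.5,2.0,0.38,0,0,0,-0.006],[0.5,2.0,0.38,0,0,0,-0.006],[0.5,2.0,0.38,0,0,0,-0.006]]]'

```text
clock: 6.97
eef_pos: [564.8, 19.0, 56.2]
tool_rot: [3.142, 0.0, 0.214]
force: [-1.2, 0.0, 4.9]
width: 43.0
```

Request:
step_arm --deltas '[[[0.5,2.0,0.38,0,0,0,-0.006],[0.5,2.0,0.38,0,0,0,-0.006],[0.5,2.0,0.38,0,0,0,-0.006],[0.5,2.0,0.38,0,0,0,-0.006],[0.5,1.5,0.29,0,0,0,-0.004]]]'

```text
clock: 7.38
eef_pos: [574.4, 20.8, 56.2]
tool_rot: [3.142, 0.0, 0.186]
force: [-1.5, 0.2, 6.0]
width: 43.0
```

```bash
python3 - <<'E'
from h import *
im,d,i=grab('wrist','w4.png'); st()
E
python3 meas.py w4.png w4m.png
```

```text
{'clock': 7.433, 'eef_pos': [574.78, 20.9, 56.227], 'tool_rot': [3.141, -0.0, 0.186], 'force': [-1.52, 0.751, 5.878], 'torque': [-0.118, 0.312, -0.006], 'width': 42.73, 'qpos': [-0.125, 0.78, 0.063, 1.869, -0.093, 0.495, -1.383]}
left world [595.6  70.9] x past line -28.03
mid world [604.   26.7] x past line -28.02
right world [612.4 -17.5] x past line -28.00
line yaw 0.1880  edge yaw 0.1883 diff 0.0003  res 0.03 0.01  n 190 284  width along y 88.5  rect [574.3  21.   59.5  89.5]
overlay centre [574.5  21.1]
```

View pics/w4m.png

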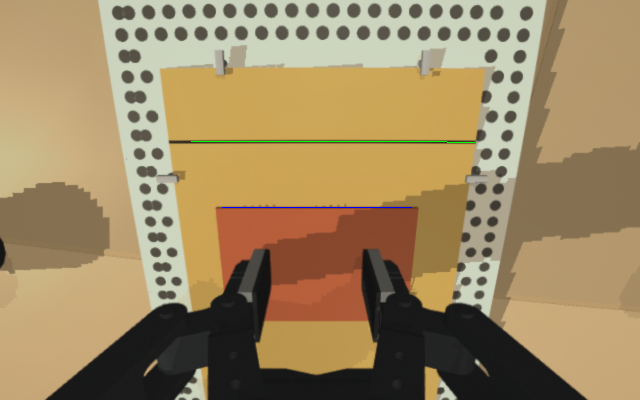

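The edge is now parallel to the line and 28.0 mm short (edge row 207, line row 142). Continuing with slightly less pressure.

Request:
step_arm --deltas '[[[0.5,1.0,0.19,0.1,0,0,0],[0.5,2.0,0.38,0.1,0,0,0],[0.5,2.0,0.38,0,0,0,0],[0.5,2.0,0.38,0,0,0,0],[0.5,2.0,0.38,0,0,0,0],[0.5,2.0,0.38,0,0,0,0]]]'

```text
clock: 7.93
eef_pos: [585.5, 23.0, 56.2]
tool_rot: [3.142, -0.0, 0.187]
force: [-2.2, -0.7, 4.7]
width: 43.3
```

Request:
step_arm --deltas '[[[0.5,2.0,0.38,0,0,0,0],[0.5,2.0,0.38,0,0,0,0],[0.5,2.0,0.38,0,0,0,0],[0.5,2.0,0.38,0,0,0,0],[0.5,2.0,0.38,0,0,0,0],[0.5,1.5,0.28,0,0,0,0],[0.5,0,0,0,0,0,0]]]'

```text
clock: 8.52
eef_pos: [597.5, 25.3, 56.3]
tool_rot: [3.142, -0.001, 0.187]
force: [-0.1, 1.0, 4.6]
width: 42.8
```

```bash
python3 - <<'E'
from h import *
im,d,i=grab('wrist','w5.png'); st()
E
python3 meas.py w5.png w5m.png
```

```text
{'clock': 8.567, 'eef_pos': [597.467, 25.279, 56.246], 'tool_rot': [3.141, -0.001, 0.187], 'force': [-1.335, 0.548, 4.052], 'torque': [-0.003, 0.048, 0.018], 'width': 42.607, 'qpos': [-0.13, 0.801, 0.066, 1.805, -0.093, 0.538, -1.388]}
left world [618.6  75.3] x past line -4.58
mid world [627.1  31.1] x past line -4.49
right world [635.5 -13.1] x past line -4.39
line yaw 0.1868  edge yaw 0.1890 diff 0.0022  res 0.04 0.06  n 190 276  width along y 88.5  rect [597.6  25.5  59.9  89.5]
overlay centre [597.6  25.5]
```

View pics/w5m.png

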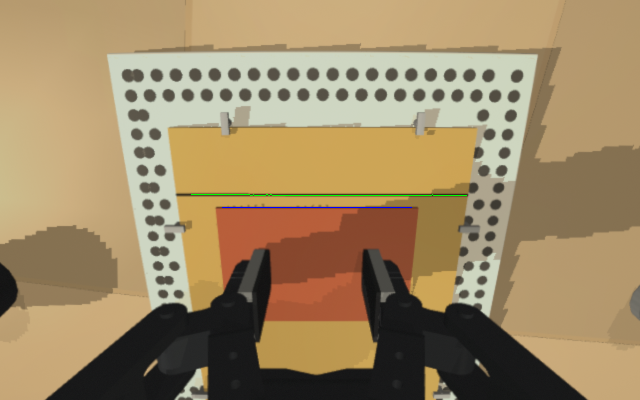

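Request:
step_arm --deltas '[[[0.5,1.2,0.23,0,0,0,0],[0.5,1.2,0.23,0,0,0,0],[0.5,1.0,0.19,0,0,0,0],[0.5,0.6,0.11,0,0,0,0],[0.5,0.2,0.04,0,0,0,0],[0.5,0,0,0,0,0,0],[0.5,0,0,0,0,0,0]]]'

```text
clock: 9.15
eef_pos: [600.9, 25.9, 56.3]
tool_rot: [-3.142, 0.0, 0.187]
force: [-1.2, -0.3, 5.0]
width: 42.5
```

```bash
python3 - <<'E'
from h import *
im,d,i=grab('wrist','w6.png'); st()
c=im[170:230,200:480]; cv2.imwrite('pics/c6.png',cv2.resize(c,(784,168*2),interpolation=cv2.INTER_CUBIC)[:,:,::-1])
E
python3 meas.py w6.png w6m.png
```

```text
{'clock': 9.2, 'eef_pos': [600.861, 25.888, 56.262], 'tool_rot': [3.142, 0.0, 0.187], 'force': [-1.733, -0.151, 5.086], 'torque': [-0.047, 0.365, 0.027], 'width': 43.04, 'qpos': [-0.131, 0.805, 0.067, 1.793, -0.093, 0.547, -1.389]}
left world [622.  76.] x past line -1.20
mid world [630.5  31.8] x past line -1.14
right world [638.9 -12.4] x past line -1.08
line yaw 0.1875  edge yaw 0.1888 diff 0.0013  res 0.03 0.08  n 190 268  width along y 88.5  rect [600.8  26.1  59.5  89.5]
overlay centre [601.   26.1]
```

View pics/c6.png

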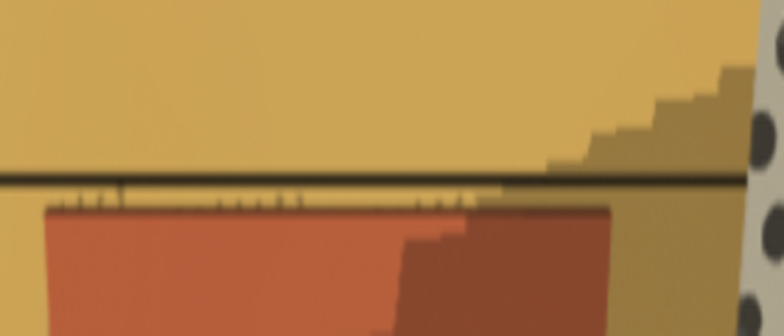

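Request:
step_arm --deltas '[[[0.5,0.5,0.09,0,0,0,0],[0.5,0.5,0.1,0,0,0,0],[0.5,0,0,0,0,0,0],[0.5,0,0,0,0,0,0],[0.5,0,0,0,0,0,0],[0.5,0,0,0,0,0,0]]]'

```text
clock: 9.7
eef_pos: [601.9, 26.1, 56.3]
tool_rot: [3.142, 0.0, 0.187]
force: [-1.9, -0.2, 5.5]
width: 42.7
```

```bash
python3 - <<'E'
from h import *
im,d,i=grab('wrist','w7.png'); st()
E
python3 meas.py w7.png w7m.png
```

```text
{'clock': 9.75, 'eef_pos': [601.903, 26.079, 56.247], 'tool_rot': [3.142, 0.0, 0.187], 'force': [-0.849, 0.297, 4.305], 'torque': [-0.063, 0.304, 0.004], 'width': 42.676, 'qpos': [-0.131, 0.806, 0.067, 1.79, -0.093, 0.549, -1.39]}
left world [623.1  76.2] x past line 0.08
mid world [631.6  32. ] x past line 0.10
right world [640.  -12.3] x past line 0.12
line yaw 0.1882  edge yaw 0.1886 diff 0.0004  res 0.02 0.05  n 190 275  width along y 88.5  rect [602.   26.3  59.9  89.5]
overlay centre [602.1  26.3]
```

Request:
step_arm --deltas '[[[0.5,0,0,0,0,0,0],[0.5,0,0,0,0,0,0],[0.5,0,0,0,0,0,0]]]'

```text
clock: 10.0
eef_pos: [601.9, 26.1, 56.2]
tool_rot: [-3.142, 0.0, 0.187]
force: [-1.6, -0.3, 5.5]
width: 42.8
```

Request:
step_arm --deltas '[[[0.5,0,0,0,0,0,0],[0.5,0,0,0,0,0,0],[0.5,0,0,0.4,0,0,0],[0.5,0,0,0.5,0,0,0],[0.5,0,0,1,0,0,0],[0.5,0,0,3,0,0,0],[0.5,0,0,8,0,0,0],[0.5,0,0,15,0,0,0],[0.5,0,0,15,0,0,0],[0.5,0,0,0,0,0,0]]]'

```text
clock: 10.83
eef_pos: [604.2, 26.1, 102.3]
tool_rot: [3.141, -0.006, 0.187]
force: [0.8, -1.1, 0.2]
width: 43.1
```

```bash
python3 - <<'E'
from h import *
st(); im,d,i=grab('wrist','w8.png'); 
E
python3 meas.py w8.png w8m.png
```

```text
{'clock': 10.833, 'eef_pos': [604.244, 26.15, 102.342], 'tool_rot': [3.141, -0.006, 0.187], 'force': [0.834, -1.066, 0.185], 'torque': [-0.053, 0.049, -0.004], 'width': 43.065, 'qpos': [-0.138, 0.736, 0.077, 1.771, -0.087, 0.632, -1.394]}
left world [623.2  76.1] x past line 0.50
mid world [631.5  31.9] x past line 0.36
right world [639.8 -12.4] x past line 0.23
line yaw 0.1883  edge yaw 0.1853 diff -0.0030  res 0.06 0.15  n 143 216  width along y 88.3  rect [602.2  26.3  59.3  89.3]
overlay centre [602.1  26.3]
```

View pics/w8m.png

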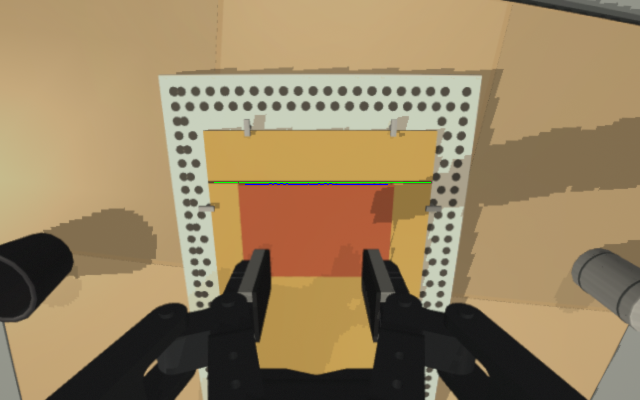

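Request:
step_arm --deltas '[[[0.5,0,0,20,0,0,0],[0.5,0,-16,20,0,0,0],[1,0,-30,11,0,0,0],[1,0,-30,0,0,0,0],[1,0,-30,0,0,0,0],[1,0,-30,0,0,0,0],[1,0,-30,0,0,0,0],[1,0,-20,0,0,0,0],[1,0,-10.7,0,0,0,0],[1,0,0,0,0,0,0]]]'

```text
clock: 11.72
eef_pos: [601.1, -174.0, 149.6]
tool_rot: [3.14, 0.001, 0.182]
force: [0.6, -0.5, 0.6]
width: 85.5
```

```bash
python3 - <<'E'
from h import *
st(); im,d,i=grab('wrist','w9.png'); st()
im,d,i=grab('top','t9.png')
E
```

```text
{'clock': 11.717, 'eef_pos': [601.15, -174.04, 149.623], 'tool_rot': [3.14, 0.001, 0.182], 'force': [0.639, -0.525, 0.579], 'torque': [-0.058, -0.002, -0.022], 'width': 85.541, 'qpos': [0.197, 0.698, 0.064, 1.674, -0.057, 0.772, -1.102]}
{'clock': 11.767, 'eef_pos': [601.558, -171.057, 149.604], 'tool_rot': [-3.141, 0.001, 0.185], 'force': [0.116, 0.498, 0.247], 'torque': [0.035, 0.062, -0.029], 'width': 85.145, 'qpos': [0.195, 0.697, 0.062, 1.675, -0.058, 0.772, -1.102]}
```

View pics/w9.png

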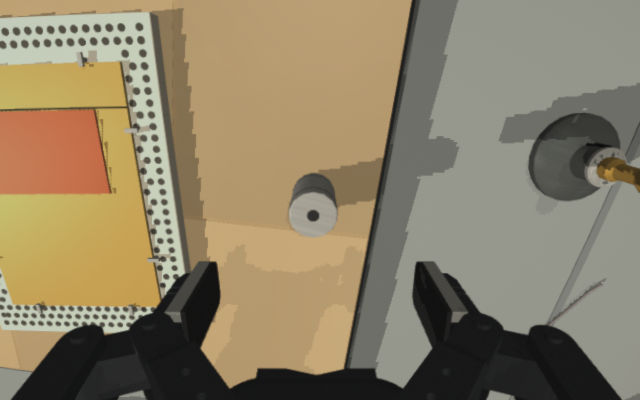

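The weight's top face is at about (313,214), centred between the open fingers; the torch is well off at (600,165).

```bash
python3 - <<'E'
from h import *
im,d,i=load('w9.png')
print(plane(i,[(313,215),(290,215),(337,215),(313,236.5)],82).round(1), dep(i,[(308,222),(320,222)],d).round(1), dep(i,[(576,157),(605,150)],d).round(1))
E
```

```text
[[ 603.1 -171.4   82. ]
 [ 600.5 -156.9   82. ]
 [ 605.9 -186.4   82. ]
 [ 588.3 -174.1   82. ]] [[ 597.7 -169.1   81.7]
 [ 599.3 -176.6   82.3]] [[ 667.1 -373.8   21.7]
 [ 677.4 -379.6   39.3]]
```

Request:
step_arm --deltas '[[[1,0.5,-0.4,-15,0,0,0],[1,0.5,-0.3,-20,0,0,0],[1,0,0,-20,0,0,0],[1,0,0,-20,0,0,0],[1,0,0,-12,0,0,0],[1,0,0,-6,0,0,0],[1,0,0,-3,0,0,0],[1,0,0,0,0,0,0]]]'

```text
clock: 12.48
eef_pos: [603.2, -170.3, 54.0]
tool_rot: [-3.141, 0.0, 0.188]
force: [0.9, -1.0, -0.0]
width: 85.3
```

Request:
step_arm --deltas '[[[0.6,0,0,0,0,0,0],[0.5,0,0,0,0,0,0],[0.4,0,0,0,0,0,0],[0.3,0,0,0,0,0,0],[0.25,0,0,0,0,0,0],[0.2,0,0,0,0,0,0],[0.2,0,0,0,0,0,0],[0.2,0,0,0,0,0,0]]]'

```text
clock: 13.15
eef_pos: [603.5, -171.6, 54.9]
tool_rot: [3.141, -0.001, 0.187]
force: [-0.3, 0.1, 5.7]
width: 30.8
```

```bash
python3 - <<'E'
from h import *
st(); im,d,i=grab('wrist','w10.png'); st()
E
```

```text
{'clock': 13.15, 'eef_pos': [603.456, -171.568, 54.939], 'tool_rot': [3.141, -0.001, 0.187], 'force': [-0.265, 0.067, 5.709], 'torque': [0.014, 0.174, 0.051], 'width': 30.797, 'qpos': [0.203, 0.831, 0.049, 1.719, -0.065, 0.592, -1.095]}
{'clock': 13.2, 'eef_pos': [603.456, -171.576, 54.933], 'tool_rot': [3.141, -0.001, 0.187], 'force': [-1.091, -0.409, 5.336], 'torque': [0.034, 0.192, 0.006], 'width': 30.91, 'qpos': [0.203, 0.831, 0.049, 1.719, -0.065, 0.592, -1.095]}
```

View pics/w10.png

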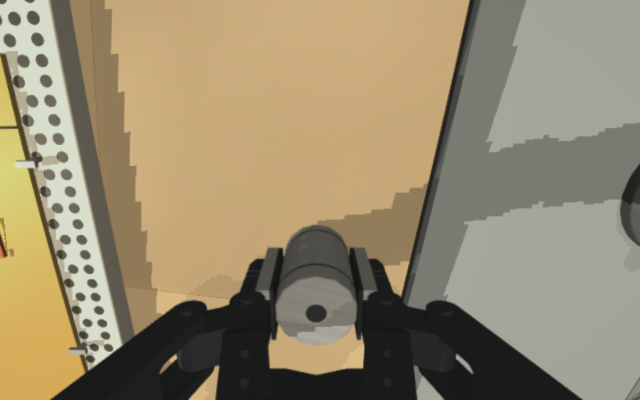

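The weight sits between the pads (centre hole at (316,313)), width 30.8. Lifting and carrying to above the copper.

Request:
step_arm --deltas '[[[0.2,0,0,1,0,0,0],[0.2,0,0,3,0,0,0],[0.2,0,0,8,0,0,0],[0.2,0,0,15,0,0,0],[0.2,0,0,15,0,0,0],[0.2,0,0,8,0,0,0],[0.2,0,0,0,0,0,0],[0.2,0,0,0,0,0,0]]]'

```text
clock: 13.87
eef_pos: [603.1, -171.2, 104.4]
tool_rot: [3.141, -0.001, 0.187]
force: [0.1, -0.5, -3.0]
width: 30.3
```

```bash
python3 - <<'E'
from h import *
st(); im,d,i=grab('wrist','w11.png'); st()
im,d,i=load('w11.png')
from scipy.spatial.transform import Rotation as Ro
s=ctrl.read_state();T=Ro.from_euler('xyz',s['tool_rot']).as_matrix()
uv=[(u,v) for v in range(300,340) for u in range(285,350)]
P=(dep(i,uv,d)-s['eef_pos'])@T
z=P[:,2];
k=abs(z-np.median(z))<3
print(np.median(z),P[k][:,:2].min(0),P[k][:,:2].max(0))
print((plane(i,[(316,313)],s['eef_pos'][2]-np.median(z))-s['eef_pos'])@T)
E
```

```text
{'clock': 13.867, 'eef_pos': [603.086, -171.244, 104.362], 'tool_rot': [3.141, -0.001, 0.187], 'force': [0.066, -0.463, -2.996], 'torque': [0.01, 0.092, 0.001], 'width': 30.3, 'qpos': [0.198, 0.759, 0.056, 1.7, -0.061, 0.684, -1.098]}
{'clock': 13.917, 'eef_pos': [602.559, -171.071, 103.719], 'tool_rot': [-3.141, 0.001, 0.187], 'force': [0.338, 1.229, -2.889], 'torque': [0.006, -0.022, 0.048], 'width': 30.675, 'qpos': [0.198, 0.76, 0.056, 1.7, -0.061, 0.684, -1.098]}
-27.46066912350848 [-12.96142464 -12.27799105] [ 6.65562279 12.63446303]
[[ -0.04893378  -0.20075452 -27.46055987]]
```

View pics/w11.png

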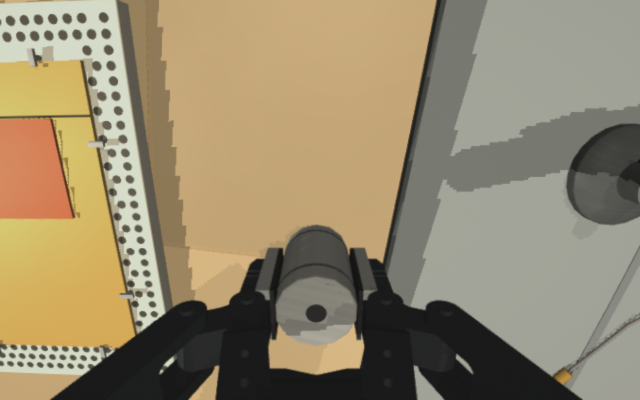

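Request:
step_arm --deltas '[[[0.2,0,8,0,0,0,0],[0.2,0,18,0,0,0,0],[0.2,-0.4,26,0,0,0,0],[0.2,-0.5,30,0,0,0,0],[0.2,0,30,0,0,0,0],[0.2,0,30,0,0,0,0],[0.2,0,26,0,0,0,0],[0.2,0,18,0,0,0,0],[0.2,0,9,0,0,0,0],[0.2,0,2.6,0,0,0,0]]]'

```text
clock: 14.75
eef_pos: [601.4, 29.5, 103.4]
tool_rot: [-3.14, 0.001, 0.191]
force: [0.2, 0.1, -2.5]
width: 30.8
```

Request:
step_arm --deltas '[[[0.2,0,0,0,0,0,0],[0.2,0,0,-4,0,0,0],[0.2,0,0,-6,0,0,0],[0.2,0,0,-6,0,0,0],[0.2,0,0,-4,0,0,0],[0.2,0,0,-2,0,0,0],[0.2,0,0,0,0,0,0],[0.2,0,0,0,0,0,0]]]'

```text
clock: 15.42
eef_pos: [602.0, 26.1, 81.9]
tool_rot: [3.142, 0.0, 0.186]
force: [1.0, -0.1, -2.0]
width: 30.5
```

```bash
python3 - <<'E'
from h import *
st(); im,d,i=grab('wrist','w12.png'); st()
E
python3 meas.py w12.png w12m.png
```

```text
{'clock': 15.417, 'eef_pos': [602.038, 26.068, 81.882], 'tool_rot': [3.142, 0.0, 0.186], 'force': [0.992, -0.12, -1.982], 'torque': [-0.014, -0.027, -0.02], 'width': 30.473, 'qpos': [-0.142, 0.767, 0.084, 1.781, -0.103, 0.598, -1.381]}
{'clock': 15.467, 'eef_pos': [602.252, 26.224, 82.136], 'tool_rot': [3.142, -0.0, 0.187], 'force': [-0.826, 0.757, -2.813], 'torque': [-0.003, -0.005, -0.041], 'width': 30.748, 'qpos': [-0.142, 0.767, 0.084, 1.781, -0.103, 0.598, -1.381]}
left world [623.   76.1] x past line 0.05
mid world [631.4  31.9] x past line 0.01
right world [639.8 -12.3] x past line -0.04
line yaw 0.1885  edge yaw 0.1875 diff -0.0009  res 0.02 0.11  n 162 240  width along y 88.8  rect [601.8  26.3  59.7  89.3]
overlay centre [601.9  26.3]
```

View pics/w12m.png

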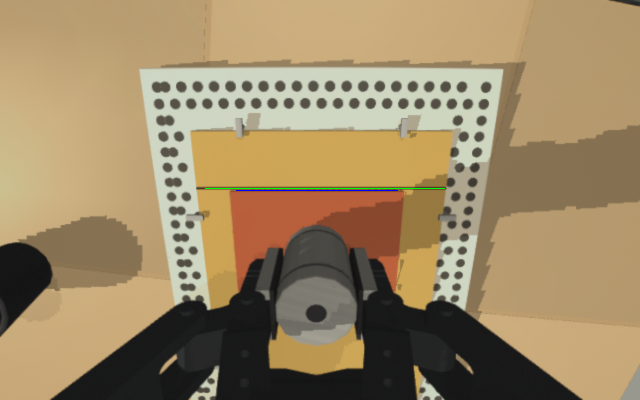

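The edge is still on the line (0.0 mm) and the weight is above the centre of the copper. Descending slowly.

Request:
step_arm --deltas '[[[0.2,0,0,-2,0,0,0],[0.2,0,0,-2,0,0,0],[0.2,0,0,-1.5,0,0,0],[0.2,0,0,-1,0,0,0],[0.2,0,0,-0.5,0,0,0],[0.2,0,0,-0.4,0,0,0],[0.2,0,0,-0.4,0,0,0]]]'

```text
clock: 16.05
eef_pos: [602.1, 26.3, 74.3]
tool_rot: [3.142, -0.0, 0.187]
force: [-0.6, 0.4, -2.1]
width: 30.2
```

Request:
step_arm --deltas '[[[0.2,0,0,-0.4,0,0,0],[0.2,0,0,-0.3,0,0,0],[0.2,0,0,0,0,0,0]]]'

```text
clock: 16.3
eef_pos: [602.1, 26.3, 73.6]
tool_rot: [3.142, 0.0, 0.187]
force: [0.1, -0.4, -2.0]
width: 30.3
```

Request:
step_arm --deltas '[[[0.2,0,0,-0.3,0,0,0],[0.2,0,0,0,0,0,0]]]'

```text
clock: 16.47
eef_pos: [602.1, 26.3, 73.3]
tool_rot: [3.142, -0.0, 0.187]
force: [1.0, 0.3, -2.4]
width: 30.6
```

Request:
step_arm --deltas '[[[0.2,0,0,-0.3,0,0,0],[0.2,0,0,0,0,0,0]]]'

```text
clock: 16.63
eef_pos: [602.1, 26.3, 73.0]
tool_rot: [-3.142, -0.0, 0.187]
force: [-0.0, -0.3, -3.4]
width: 30.5
```

Request:
step_arm --deltas '[[[0.2,0,0,-0.3,0,0,0],[0.2,0,0,0,0,0,0]]]'

```text
clock: 16.8
eef_pos: [602.1, 26.3, 73.0]
tool_rot: [3.142, -0.0, 0.187]
force: [-0.4, 0.0, 1.4]
width: 31.1
```

Request:
step_arm --deltas '[[[0.2,0,0,-0.3,0,0,0],[0.2,0,0,0,0,0,0]]]'

```text
clock: 16.97
eef_pos: [602.2, 26.3, 72.9]
tool_rot: [-3.142, -0.0, 0.187]
force: [-1.9, -0.5, 4.4]
width: 31.0
```

Request:
step_arm --deltas '[[[0.2,0,0,0.2,0,0,0],[0.2,0,0,0,0,0,0],[0.38,0,0,0,0,0,0],[0.4,0,0,0,0,0,0],[0.45,0,0,0,0,0,0],[0.6,0,0,0,0,0,0],[0.8,0,0,0,0,0,0],[0.8,0,0,0,0,0,0]]]'

```text
clock: 17.63
eef_pos: [602.2, 26.3, 72.5]
tool_rot: [3.142, -0.0, 0.187]
force: [-0.5, -0.1, -0.5]
width: 68.4
```

```bash
python3 - <<'E'
from h import *
st(); im,d,i=grab('wrist','w13.png'); st()
E
python3 meas.py w13.png w13m.png
```

```text
{'clock': 17.633, 'eef_pos': [602.181, 26.334, 72.533], 'tool_rot': [3.142, -0.0, 0.187], 'force': [-0.51, -0.143, -0.475], 'torque': [-0.007, 0.015, -0.019], 'width': 68.408, 'qpos': [-0.141, 0.781, 0.081, 1.785, -0.104, 0.58, -1.379]}
{'clock': 17.683, 'eef_pos': [602.134, 26.315, 72.548], 'tool_rot': [3.142, -0.0, 0.187], 'force': [-0.41, -0.064, -0.265], 'torque': [0.021, -0.018, 0.006], 'width': 68.139, 'qpos': [-0.141, 0.781, 0.081, 1.785, -0.104, 0.58, -1.379]}
left world [623.2  76.1] x past line 0.35
mid world [631.5  31.9] x past line 0.17
right world [639.8 -12.3] x past line -0.01
line yaw 0.1896  edge yaw 0.1856 diff -0.0040  res 0.05 0.12  n 171 251  width along y 88.2  rect [601.8  26.3  59.6  89.3]
overlay centre [602.   26.3]
```

View pics/w13m.png

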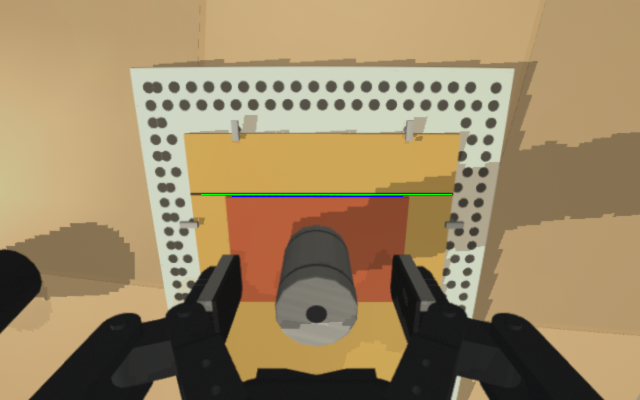

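Released: the weight stands free on the copper, its top centre at (316,313), and the edge is on the line (row 195). Retreating straight up.

Request:
step_arm --deltas '[[[0.8,0,0,3,0,0,0],[0.8,0,0,8,0,0,0],[0.8,0,0,15,0,0,0],[0.8,0,0,20,0,0,0],[0.8,0,0,20,0,0,0],[0.8,0,0,20,0,0,0],[0.8,-10,0,15,0,0,0],[0.8,-20,0,0,0,0,0],[0.8,-10,0,0,0,0,0],[0.8,0,0,0,0,0,0]]]'

```text
clock: 18.52
eef_pos: [560.0, 26.3, 174.7]
tool_rot: [-3.141, 0.001, 0.187]
force: [-0.6, -0.3, 0.7]
width: 68.3
```

Request:
step_arm --deltas '[[[0.8,0,0,0,0,0,0],[0.8,0,0,0,0,0,0],[0.8,0,0,0,0,0,0]]]'

```text
clock: 18.77
eef_pos: [563.2, 26.3, 173.7]
tool_rot: [3.141, -0.001, 0.187]
force: [1.0, 0.1, 0.5]
width: 68.0
```

```bash
python3 - <<'E'
from h import *
st(); im,d,i=grab('wrist','w14.png'); st(); grab('side','s14.png')
P=dep(i,[(u,v) for v in range(100,330) for u in range(200,440)],d)
k=(abs(P[:,2]-100)<2.5)&(abs(P[:,0]-602)<40)&(abs(P[:,1]-26)<40); Q=P[k]; print(k.sum(),(Q.min(0)+Q.max(0))/2,Q.min(0),Q.max(0))
E
python3 meas.py w14.png w14m.png
```

```text
{'clock': 18.767, 'eef_pos': [563.152, 26.301, 173.709], 'tool_rot': [3.141, -0.001, 0.187], 'force': [0.958, 0.135, 0.491], 'torque': [-0.022, 0.005, 0.004], 'width': 67.976, 'qpos': [-0.165, 0.589, 0.104, 1.833, -0.087, 0.723, -1.397]}
{'clock': 18.817, 'eef_pos': [562.959, 26.342, 173.559], 'tool_rot': [3.141, -0.001, 0.187], 'force': [0.62, 0.103, 0.233], 'torque': [0.026, 0.051, -0.074], 'width': 68.277, 'qpos': [-0.165, 0.589, 0.104, 1.833, -0.087, 0.723, -1.397]}
1946 [601.52580988  26.9606548   99.91015939] [585.95282317  11.39905543  97.63718131] [617.09879659  42.52225417 102.18313747]
left world [622.9  76.1] x past line -0.06
mid world [631.2  31.9] x past line -0.09
right world [639.6 -12.3] x past line -0.12
line yaw 0.1878  edge yaw 0.1871 diff -0.0007  res 0.03 0.14  n 109 173  width along y 88.4  rect [602.   26.4  59.   89.2]
overlay centre [601.7  26.4]
```

View pics/w14m.png

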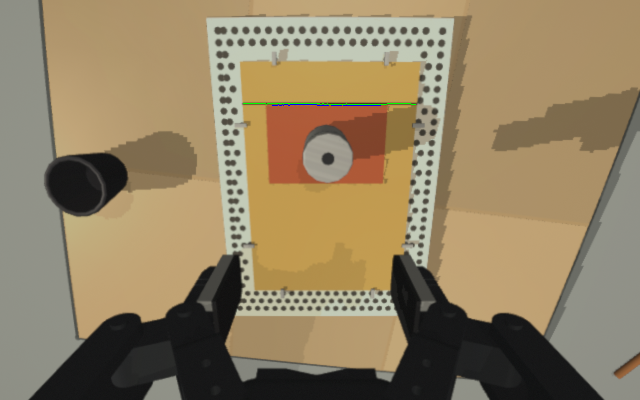

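View pics/s14.png

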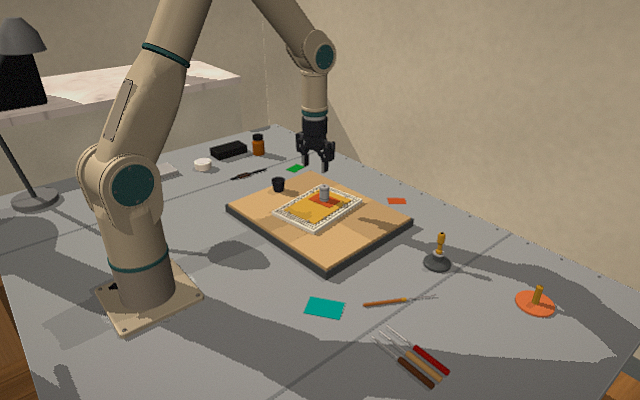

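The weight stands upright on the middle of the copper (top at (328,157), centre 601.5, 27.0 against the sheet's 601.7, 26.4). The edge lies along the line, and the crucible and other items look undisturbed. Handing in.

```bash
python3 -c "
from cell import ctrl
print(ctrl.finish_job())"
```

```text
the job is handed in; nothing more can be done
None
```

The copper overlay is on the scribed line with the steel weight standing on its middle, and the job was handed in at about 19 s of the 72 s allowed. No verdict was reported.

- **Slide:** I pressed the copper with both fingertips at about 4–6 N, turned it 0.099 rad to bring it parallel, and slid it 62 mm. I held it on the line under pressure for more than 0.4 s before lifting off.
- **Weight:** I gripped it in the tray, carried it over, and lowered it in 0.3 mm steps until it touched. I then released it and retreated straight up.
- **Last checks:** The leading edge was about 0.1 mm short of the line at both corners. The weight was within 1 mm of the sheet's centre, with its top at z 100 mm, so it was upright and seated. The fingers were clear.
- **Disagreements:** Edge readings taken from different poses after the slide varied by about 0.5 mm (-0.1 to +0.5 mm), well inside the 2.5 mm tolerance. I judged the crucible, tweezer, pick and torch stand undisturbed by eye from the pictures, not by measurement.

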